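# Fetch the heel template from the pattern box

### The job

The bench weight is holding down the flap of the wooden pattern box: pick it up, hang it by its eye on the peg of the stand and let go, then raise the flap all the way by its pull bar so that it stays open. Two aluminium template plates stand on edge inside; draw out the short, round-topped heel plate only, leaving the long plate in its slot, and finish holding the heel plate in the gripper, upright and still, over the middle of the white paper sheet and roughly 100 mm above it, touching nothing else. Leave the other things on the bench as they are.

Things in the scene. Friction and masses are not known exactly. Their poses are not given: they have to be found in the camera images.
- box: Plywood pattern box fixed on the left or right of the bench, 160 (x) x 170 (y) x 74 high, walls and floor 5 thick, open-topped under the flap. Origin: centre of underside; z up, -x the front with the pull bar. Inside, two slots along x at its y = +32 and -32, each an 11 wide gap between wooden rails whose tops are 31 above the bench.
- flap (a joint): Flap's opening angle, rad: 0 shut (level on the rim), 1.57 upright, 1.8 end of travel. Hinged on the box's far (+x) upper edge; a stiff hinge (about 0.4 N m friction) keeps any angle it is left at. A wooden board 160 x 170 x 6, about 0.22 kg; its top is 80 above the bench when shut.
- flap_hinge (a point): Middle of the flap's hinge line, which runs along the box's y: at x = +80, z = 77 in the box's frame. Axes fixed to the flap.
- flap_pull (a point): Centre of the flap's pull bar: round steel bar, diameter 14, 36 long, parallel to the hinge, on a 14 wide stem in front of the middle of the flap's front edge; 190 from the hinge, 77 above the bench when shut. Pinched by its two ends it turns between the pads, so the gripper can stay upright along the arc.
- weight: Dark steel bench weight, about 0.35 kg: a disc 50 across, 32 high, with an upright plate on it 40 wide (its y), 10 thick (its x), reaching 92 above the underside, and a round eye 26 across through the plate along x. Origin: centre of underside; z up. At the start it stands on the shut flap.
- weight_eye (a point): Centre of the weight's eye, 68 above its underside.
- stand: Wooden stand fixed on the bench, on the other side from the box: base 120 x 120 x 16 (x from -40 to +80), post 20 (x) x 30 (y), top 206 above the bench. Origin: on the bench at the post's axis. One round steel peg, diameter 8, leaves the post's front face towards the stand's own -x (towards the robot, give or take yaw), rising at 15 degrees.
- peg_root (a point): Point on the peg's axis where it leaves the post, 10 in front of the post's axis, 170 above the bench. Axes as the stand's.
- peg_tip (a point): Free end of the peg's axis, 75 along the peg from its root, 189 above the bench (the end is rounded, 4 further).
- heel_plate: The wanted part: aluminium template plate 60 long (its x), 8 thick (its y), 60 tall (its z), upper half a half-round of radius 30; about 0.12 kg. Origin: middle of its lower edge. Stands on edge in one of the box's two slots (lower edge 5, top 65 above the bench), length along the box's x, hidden under the flap.
- sole_plate: The other plate, to be left in its slot: aluminium, square-cornered, 115 long (x), 8 thick (y), 58 tall; origin: middle of its lower edge. Stands in the other slot.
- mat: Plain white paper sheet, 180 (x) x 120 (y) x 2, fixed flat on the bench between box and stand. Origin: centre of its underside.
- last: Bystander: white plastic shoe last about 245 long, 82 wide, 95 high, standing on its sole at the back of the bench; origin at its underside.
- tape: Bystander: roll of masking tape, 90 across, 24 high, lying flat; origin at its underside.
- knife: Bystander: cutting knife with a wooden handle, 160 long, 12 high, lying flat; origin at its underside.
- pot: Bystander: white ceramic pot, 64 across, 80 high; origin at its underside.
- jar: Bystander: amber glass jar, 68 across, 90 high; origin at its underside.
- hammer: Bystander: hammer lying on the bench, about 240 long; origin at its underside.
- wedge: Bystander: light wooden block 90 x 40 x 30; origin at its underside.
Mind the look-alikes: they are no part of the job. Leave any pink look-alike of the weight alone.

How it is judged (in metres and radians):
On the way, in this order (a step that is already met when the one before it is completed fails the run):
1. the weight hangs by its eye on the peg, let go (x of weight_eye in the frame of stand between -0.085 and -0.01 m and y of weight_eye in the frame of stand between -0.02 and 0.02 m and z of weight_eye in the frame of stand between 0.14 and 0.19 m and contact force between weight and stand above 1 N and contact force between weight and the arm below 0.1 N and linear speed of weight below 0.1 m/s), for 0.3 s.
2. the flap is raised to at least 1.3 rad and let go (value of joint flap above 1.3 rad and contact force between box and the fingers below 0.1 N), for 0.2 s.
3. the heel plate is drawn up clear of the box by the fingers (height (world z) of heel_plate above 0.085 m and contact force between heel_plate and the fingers above 1 N), for 0.1 s.
At the end, for the whole second after the job is handed in: Weight hangs by its eye on the peg, untouched; flap open beyond 1.3 rad; fingers hold the heel plate still (under 30 mm/s), upright within 0.3 rad, lower edge 50 to 200 mm above the bench, centre within 40 mm of the sheet's centre from above, touching neither box nor stand (all of step 1 and value of joint flap above 1.3 rad and contact force between heel_plate and the fingers above 1 N and contact force between heel_plate and box below 0.1 N and contact force between heel_plate and stand below 0.1 N and height (world z) of heel_plate between 0.05 and 0.2 m and angle between heel_plate's own z axis and vertical below 0.3 rad and horizontal distance between heel_plate and mat below 0.04 m and linear speed of heel_plate below 0.03 m/s); the arm keeps its last pose, push and grip.
It fails at once if the long plate is pulled out of its place (more than 30 mm) (distance of sole_plate from where it was at the start of the episode above 0.03 m).
It fails at once if a bystander is shifted by more than 30 mm (distance of any of last, tape, knife, pot, jar, hammer, wedge from where it was at the start of the episode above 0.03 m).
It also fails if it takes over 72 s, if anything falls off the work surface, if the arm or the gripper's body presses on something with over 40 N, if the wrist force passes 120 N, or if a joint passes its speed limit or range.

### The arm

A 6-joint arm with a two-finger parallel gripper is mounted at the origin on the work surface. World frame = base frame: x ahead of the robot, y to its left, z up, the work surface at z = 0. Lengths are in m, angles in degrees, forces in N, time in s.
With the tool pointing down it reaches from about 0.375 to 0.75 m from the base axis. Payload 9 kg.
Tool frame: the origin (TCP) lies on the centre line of the jaws, within the pads' length; the fingertips stand 8 mm ahead of it and the grasp point (between the pads) lies 11 mm behind it; z points along the fingers, y is the line along which they close (so a half turn about z gives the same grasp; the last joint's range is limited). The gripper opens to 85 mm and grips with 20 to 120 N. Pads are 22 mm wide; open, the fingers measure 114 mm over their backs; the gripper's body (76 mm by 85 mm) begins 54 mm behind the grasp point. The pads swing forward as they close: fully open they stand 13 mm farther back than shut.
Start: joints at [51.583, 5.964, 5.575, 89.605, 0, 77.527], TCP at [0.262, 0.54, 0.239] pointing down, gripper open.
Joint ranges: [-171.21, 171.21], [-48.23, 106.86], [-62.78, 66.21], [-105.2, 120.99], [-86.42, 89.51], [-180, 180]. Speed limits (degrees/s): [127.2, 127.2, 147.25, 180, 180, 180].

### API

Orientations are given as [roll, pitch, yaw] about the fixed x, y, z axes, in that order (R = Rz(yaw) Ry(pitch) Rx(roll)).
In Python, from cell import sensors, cams, bot gives the robot as it stands.
- The arm moves only by the shell command python3 -m inch 'ROWS' [FORCE]. ROWS is JSON, a list of rows, each a list of 3 entries, a list of its own where there are three numbers: the shift along the tool's x, y, z in mm, then the turn, a rotation vector about the tool's x, y, z in rad, then the finger opening in mm, from 0 to 85.4. In form: [[[dx, dy, dz], [rx, ry, rz], hand], ...]. A call has 1 to 8 rows; each row shifts and turns the commanded pose from where the row before left it, along the tool's axes as they then stand; what a row does not reach is not made up. A row lasts 1/10 s, in which the tool goes at most 50 mm and 8.59 degrees, less where a joint would pass 70% of its speed; a pose out of reach is approached as far as the arm can. A call with a gripper value outside its range is refused whole. The fingers move at their own pace and stop on an object; FORCE is the grip in N (left out, the last holds). Time passes only in rows, so rows that do not move let the fingers close. It gives the time, the measured TCP pose, the force, the opening and the grip force at its end, in the units of the state.
- sensors.read_state(): the state, without advancing time (a new reading comes with each control period).
- cams.read_camera(name): name is "scene" or "top" or "wrist"; returns (picture, depth): 480x640x3 uint8, red, green, blue; 480x640 float32, m along the optical axis (not along the pixel's ray), 0 where there is no reading.
- cams.camera_model(name): a dict with "fx", "fy", "cx", "cy" (pixels), "dist" ([k1, k2, p1, p2, k3] as OpenCV has them; the pictures are not rectified), "R" (3x3) and "t" (3): a world point X has camera coordinates R X + t; the wrist camera has in their place "hand_eye" (4x4, takes a point from camera to tool coordinates, whose origin is the TCP and whose axes are the flange's). Camera axes: x right, y down, z forward; pixel columns grow to the right and rows downward; lengths in m; the calibration is good to about 2 mm. A picture is of the moment at which its call begins: read the wrist's pose just before it. camera_model takes no time and is no camera call.
- bot.sign_off(): hands the job in; it is judged then, once.
Trained networks look in the newest picture that a camera, given by its name, has taken for a name from the list of things; names that differ only in an ending like _2 or _b are one class to them, and where a whole thing is asked for, a point or a joint stands for the part that bears it (a point fixed in the world has none). Each returns a list of dicts, best first, with "p" (0 to 1); they miss things now and then, are a little off and sometimes report something else, mostly with a low value. They report only what shows in the picture. A call takes as long as a camera call. They do not tell look-alikes from the thing itself.
- cams.recognise(camera, target): "xyz" ([x, y, z] in m, in world coordinates, good to about 4 mm: the middle of the surface that is visible of it).
The state is a dict: "time": time; "q": joint angles; "qd": joint speeds; "joint_torque": joint torques, N m; "tool_pos": TCP position; "tool_rot": TCP orientation; "force": force on the tool from outside, world axes, zero at the start; "torque": the same for the moment, N m; "gripper_width": finger opening in m; "grasp_force": force on a finger pad.
Only numpy, scipy, OpenCV 4.12 (cv2) and the standard library are available. Lean on these libraries where they do the work, as an engineer would, in place of code of your own. Each camera call takes 0.05 s, during which the arm holds its last target. There are 200 camera calls.

## Working session

There is one attempt and no reset: what is moved stays moved. The work goes in short steps, Python scripts to look and compute and a shell command to move; the robot and the scene stay as the last step left them, time stands still between calls to the robot, and variables do not carry over. Pictures are saved under pics/ and viewed, at most 10 in all, crops included, and the job is handed in when it is done.

```bash
ls; mkdir -p pics
python3 - <<'E'
from cell import sensors, cams, bot
import cv2
s=sensors.read_state();print(s)
for c in ("scene","top"):
    p,d=cams.read_camera(c);cv2.imwrite(f"pics/{c}0.png",p[:,:,::-1])
    for n in ["box","flap","flap_pull","weight","weight_eye","stand","peg_tip","mat"]:
        print(c,n,[( [round(v,3) for v in r["xyz"]],round(r["p"],2)) for r in cams.recognise(c,n)][:3])
E
```

```text
pics
{'time': 0.0, 'q': array([ 5.15829426e+01,  5.99802263e+00,  5.52792041e+00,  8.96050757e+01,
       -1.09685691e-03,  7.75255337e+01]), 'qd': array([-0.05416236, -0.00738006, -0.00559915, -0.00967709,  0.07168153,
       -0.02640959]), 'joint_torque': array([-1.64280948e-03, -5.56934416e+01,  5.03647256e+01,  1.74707588e-02,
       -3.78806062e-04, -7.08178732e-06]), 'tool_pos': array([0.26228632, 0.53927924, 0.23853668]), 'tool_rot': array([-1.79926360e+02, -1.51678093e-02,  1.54057400e+02]), 'force': array([ 0.71492581, -0.60739302, -0.11976071]), 'torque': array([ 0.01408059, -0.01273028,  0.0277988 ]), 'grasp_force': 0.0, 'gripper_width': 0.08586696436938542}
scene box [([0.568, 0.175, 0.079], 0.89), ([0.526, 0.198, 0.114], 0.5)]
scene flap [([0.558, 0.205, 0.08], 0.61)]
scene flap_pull [([0.557, 0.206, 0.086], 0.98)]
scene weight [([0.773, 0.001, 0.049], 0.64)]
scene weight_eye [([0.527, 0.198, 0.117], 0.96), ([0.361, 0.203, 0.034], 0.81)]
scene stand [([0.533, -0.206, 0.014], 0.68)]
scene peg_tip [([0.525, -0.208, 0.018], 0.92)]
scene mat [([0.485, 0.003, 0.004], 0.86)]
top box [([0.544, 0.226, 0.071], 0.96), ([0.547, 0.225, 0.078], 0.54)]
top flap [([0.548, 0.227, 0.079], 0.58)]
top flap_pull [([0.55, 0.222, 0.079], 0.94), ([0.532, -0.186, 0.01], 0.49)]
top weight [([0.523, 0.21, 0.11], 0.78), ([0.358, 0.21, 0.029], 0.76)]
top weight_eye [([0.358, 0.208, 0.03], 0.74), ([0.522, 0.208, 0.113], 0.61), ([0.355, -0.39, 0.012], 0.58)]
top stand [([0.533, -0.188, 0.016], 0.63)]
top peg_tip [([0.532, -0.187, 0.014], 0.56)]
top mat [([0.479, 0.007, -0.003], 0.9), ([0.549, 0.225, 0.078], 0.69), ([0.529, -0.417, 0.087], 0.49)]
```

View pics/scene0.png

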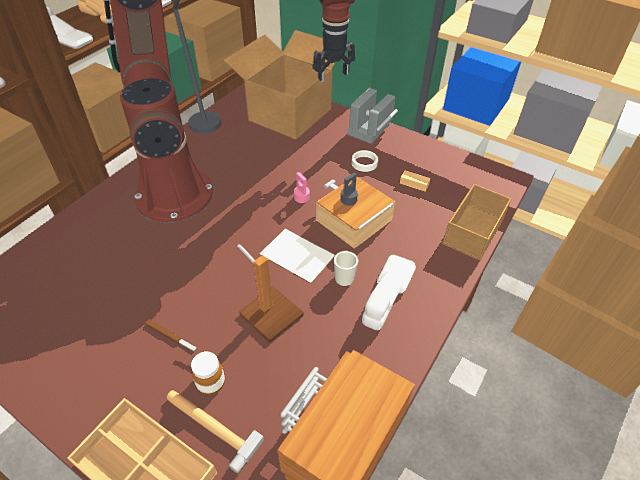

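View pics/top0.png

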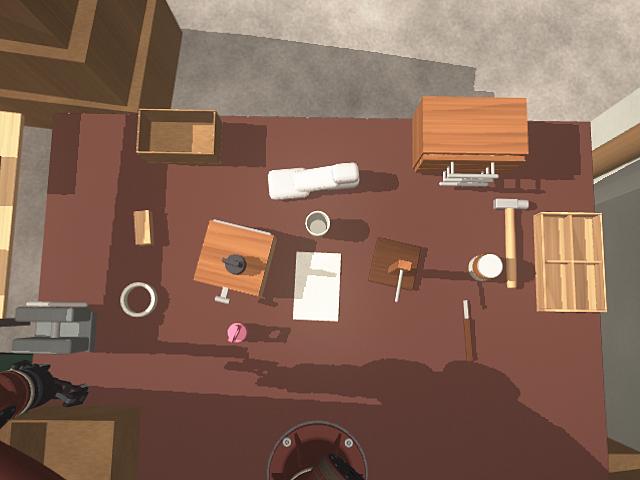

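The scene shot shows the dark weight on the flap at (349,190), the pull bar at (332,185), the stand at (263,280) and the pink look-alike at (302,187). In the top view the weight is at (235,264), the pull bar at (222,299), and the peg runs from (403,267) to (397,300). Next I'll measure these from depth.

```bash
cat > h.py <<'E'
from cell import sensors, cams, bot
import numpy as np, cv2
from scipy.spatial.transform import Rotation as Ro
def cloud(c):
    s=sensors.read_state(); p,d=cams.read_camera(c); m=cams.camera_model(c)
    K=np.array([[m["fx"],0,m["cx"]],[0,m["fy"],m["cy"]],[0,0,1]])
    v,u=np.mgrid[:480,:640]
    n=cv2.undistortPoints(np.stack([u,v],-1).reshape(-1,1,2).astype(float),K,np.array(m["dist"])).reshape(480,640,2)
    X=np.dstack([n*d[...,None],d])
    if "R" in m: W=(X-np.array(m["t"]))@np.array(m["R"])
    else:
        H=np.array(m["hand_eye"]);R=Ro.from_euler("xyz",s["tool_rot"],degrees=True).as_matrix()
        W=(X@H[:3,:3].T+H[:3,3])@R.T+s["tool_pos"]
    W[d<=0]=np.nan
    return p,W
def box(W,lo,hi):
    with np.errstate(invalid="ignore"): return ((W>lo)&(W<hi)).all(-1)
def rect(P):
    r=cv2.minAreaRect((P[:,:2]*1000).astype(np.float32)); return [np.round(x,1) for x in r]
E
python3 - <<'E'
from h import *
for c in ("top","scene"):
    p,W=cloud(c); print(c, np.round(cams.camera_model(c)["fx"]))
    def q(n,lo,hi):
        P=W[box(W,lo,hi)]
        print(n,len(P),rect(P) if len(P)>3 else "", np.round(np.median(P,0),4) if len(P) else ""); return P
    q("flap",[.42,.1,.072],[.68,.34,.09])
    q("pull",[.36,.2,.06],[.455,.30,.09])
    P=q("wt plate",[.47,.15,.125],[.57,.26,.19])
    q("wt disc",[.47,.15,.10],[.57,.26,.12])
    q("base",[.4,-.32,.010],[.65,-.1,.025])
    q("posttop",[.4,-.3,.196],[.65,-.1,.215])
    P=q("peg",[.38,-.3,.15],[.65,-.1,.196])
    print(np.round(P[::max(1,len(P)//25)],3).tolist())
    m=box(W,[.35,-.1,-.01],[.6,.12,.012])&(p.min(-1)>150); print("mat",rect(W[m]),np.median(W[m],0))
E
```

```text
top 509.0
flap 4068 [array([527.6, 224.8]), array([170.7, 201.1]), np.float64(77.1)] [0.5474 0.2251 0.0803]
pull 124 [array([404.3, 233.7]), array([101.6,  35.4]), np.float64(20.9)] [0.4385 0.2423 0.0815]
wt plate 95 [array([523.7, 212.4]), array([40.3,  9.9]), np.float64(74.9)] [0.5221 0.2101 0.1714]
wt disc 242 [array([523.3, 212.2]), array([47.9, 47.8]), np.float64(87.0)] [0.5196 0.2105 0.1117]
base 1665 [array([ 539.3, -198.1]), array([120.2, 120.6]), np.float64(77.8)] [ 0.5468 -0.1907  0.0164]
posttop 121 [array([ 484.7, -185.5]), array([29.4, 91.1]), np.float64(77.3)] [ 0.5196 -0.1925  0.2064]
peg 151 [array([ 482.5, -189.5]), array([28.1, 95.7]), np.float64(87.0)] [ 0.4845 -0.1826  0.1827]
[[0.53, -0.181, 0.194], [0.524, -0.179, 0.187], [0.519, -0.179, 0.19], [0.513, -0.177, 0.169], [0.512, -0.179, 0.152], [0.51, -0.189, 0.182], [0.508, -0.19, 0.175], [0.507, -0.202, 0.189], [0.504, -0.188, 0.174], [0.499, -0.185, 0.179], [0.496, -0.19, 0.177], [0.491, -0.185, 0.179], [0.487, -0.185, 0.181], [0.485, -0.19, 0.179], [0.48, -0.184, 0.183], [0.475, -0.182, 0.185], [0.473, -0.187, 
[... 1053 characters left out ...]
.191], [0.446, -0.182, 0.194], [0.456, -0.18, 0.191], [0.467, -0.185, 0.191], [0.474, -0.187, 0.191], [0.478, -0.185, 0.184], [0.485, -0.187, 0.183], [0.492, -0.188, 0.181], [0.53, -0.19, 0.191], [0.532, -0.185, 0.183], [0.532, -0.19, 0.184], [0.531, -0.202, 0.192], [0.523, -0.211, 0.191], [0.532, -0.186, 0.172], [0.529, -0.201, 0.183], [0.52, -0.209, 0.181], [0.532, -0.188, 0.167], [0.529, -0.199, 0.173], [0.527, -0.21, 0.178], [0.511, -0.207, 0.161], [0.533, -0.197, 0.166], [0.526, -0.203, 0.163], [0.522, -0.21, 0.164], [0.526, -0.211, 0.164], [0.525, -0.211, 0.16], [0.527, -0.21, 0.152]]
mat [array([474.1,  14. ]), array([255.9, 153.2]), np.float64(5.1)] [0.481278   0.0067088  0.00315148]
```

```bash
cat >> h.py <<'E'
def go(x,y,z,yaw,quiet=0):
    s=sensors.read_state(); R=Ro.from_euler("xyz",[180,0,yaw],degrees=True)
    R0=Ro.from_euler("xyz",s["tool_rot"],degrees=True)
    print("t",round(s["time"],1),"turn first",np.round((R0.inv()*R).as_rotvec(),3),"then shift mm",np.round(1000*R.inv().apply(np.array([x,y,z])-s["tool_pos"]),1),
      "F",np.round(s["force"],1),"w",round(s["gripper_width"],4),"g",round(s["grasp_force"],1),"pos",np.round(s["tool_pos"],4),"rot",np.round(s["tool_rot"],1),"q",np.round(s["q"],0))
E
python3 -m inch '[[[0,0,0],[0,0,-0.095],85],[[0,0,0],[0,0,-0.095],85],[[-28,-20,0],[0,0,0],85],[[-28,-20,0],[0,0,0],85],[[-28,-20,0],[0,0,0],85],[[-28,-20,0],[0,0,0],85],[[-28,-20,0],[0,0,0],85],[[-28,-20,0],[0,0,0],85]]'
python3 -m inch '[[[-28,-20,0],[0,0,0],85],[[-28,-20,0],[0,0,0],85],[[-28,-20,0],[0,0,0],85],[[-28,-20,0],[0,0,0],85],[[-28,-20,0],[0,0,0],85],[[0,0,0],[0,0,0],85],[[0,0,0],[0,0,0],85],[[0,0,0],[0,0,0],85]]'
python3 - <<'E'
from h import *
go(.524,.212,.239,165)
p,W=cloud("wrist"); cv2.imwrite("pics/w1.png",p[:,:,::-1])
for n,z0,z1 in(("plate",.13,.18),("disc",.105,.12)):
    P=W[box(W,[.45,.13,z0],[.6,.29,z1])]; print(n,len(P),rect(P) if len(P)>3 else "")
P=W[box(W,[.4,.08,.07],[.7,.34,.09])];print(rect(P),np.median(P,0))
E
```

```text
time: 1.8
tool_pos: [0.3943, 0.3789, 0.2395]
tool_rot: [180.0, 0.0, 164.9]
force: [0.4, 0.1, -0.1]
gripper_width: 0.0847
grasp_force: 0.0
time: 2.6
tool_pos: [0.5023, 0.2478, 0.2394]
tool_rot: [180.0, -0.0, 165.0]
force: [-0.3, 0.9, -0.5]
gripper_width: 0.0843
grasp_force: 0.0
t 2.6 turn first [ 0. -0. -0.] then shift mm [-30.3 -28.9   0.4] F [-0.3  0.9 -0.5] w 0.0843 g 0.0 pos [0.5023 0.2478 0.2394] rot [180.  -0. 165.] q [13. -1. -2. 89.  0. 28.]
plate 3315 [array([524.3, 213. ]), array([40.3, 11.7]), np.float64(74.8)]
disc 2305 [array([521.2, 213.3]), array([49.1, 44.7]), np.float64(89.6)]
[array([527.8, 225.2]), array([170.6, 201. ]), np.float64(77.3)] [0.52578539 0.23731765 0.07862889]
```

```bash
python3 -m inch '[[[-15,-14,0],[0,0,0],85],[[-15,-14,0],[0,0,0],85],[[0,0,20],[0,0,0],85],[[0,0,30],[0,0,0],85],[[0,0,30],[0,0,0],85],[[0,0,20],[0,0,0],85],[[0,0,8],[0,0,0],85],[[0,0,0],[0,0,0],85]]'
python3 -m inch '[[[0,0,0],[0,0,0],30],[[0,0,0],[0,0,0],30],[[0,0,0],[0,0,0],30],[[0,0,0],[0,0,0],30],[[0,0,0],[0,0,0],30],[[0,0,0],[0,0,0],30]]' 60
python3 -c "
from h import *
go(.5243,.213,.131,165)"
```

```text
time: 3.45
tool_pos: [0.5235, 0.2129, 0.1306]
tool_rot: [-180.0, -0.1, 165.0]
force: [-0.1, -0.6, 0.3]
gripper_width: 0.0853
grasp_force: 0.0
time: 4.05
tool_pos: [0.5251, 0.2123, 0.1327]
tool_rot: [180.0, 0.1, 164.9]
force: [-1.0, -1.0, 5.4]
gripper_width: 0.0395
grasp_force: 59.9
t 4.0 turn first [ 0.001  0.002 -0.001] then shift mm [1.  0.5 1.7] F [-1.  -1.   5.4] w 0.0395 g 59.9 pos [0.5251 0.2123 0.1327] rot [1.800e+02 1.000e-01 1.649e+02] q [  9.   0. -11.  78.   0.  24.]
```

```bash
python3 -m inch '[[[0,0,-10],[0,0,0],30],[[0,0,-20],[0,0,0],30],[[0,0,-25],[0,0,0],30],[[0,0,-25],[0,0,0],30],[[0,0,0],[0,0,-0.05],30],[[0,0,0],[0,0,0],30],[[0,0,0],[0,0,0],30]]'
python3 - <<'E'
from h import *
go(.4076,-.1697,.213,167.8)
p,W=cloud("wrist")
P=W[box(W,[.45,.13,.2],[.6,.29,.27])]; print(len(P),rect(P),P[:,2].max(),P[:,2].min())
E
```

```text
time: 4.75
tool_pos: [0.5241, 0.2122, 0.2107]
tool_rot: [-180.0, -0.1, 167.7]
force: [0.3, -0.4, -5.2]
gripper_width: 0.039
grasp_force: 61.3
t 4.8 turn first [-0.    -0.001 -0.001] then shift mm [  33.1 -397.9   -2.3] F [ 0.3 -0.4 -5.2] w 0.039 g 61.3 pos [0.5241 0.2122 0.2107] rot [-1.800e+02 -1.000e-01  1.677e+02] q [ 9. -0. -4. 87.  0. 21.]
40294 [array([521.6, 213.5]), array([115.3,  30.9]), np.float64(77.5)] 0.2699988001492957 0.20002386053599097
```

```bash
python3 -m inch '[[[1,-15,0],[0,0,0],30],[[3,-30,0],[0,0,0],30],[[3,-33,0],[0,0,0],30],[[3,-33,0],[0,0,0],30],[[3,-33,0],[0,0,0],30],[[3,-33,0],[0,0,0],30],[[3,-33,0],[0,0,0],30],[[3,-33,0],[0,0,0],30]]'
python3 -m inch '[[[3,-33,0],[0,0,0],30],[[3,-33,0],[0,0,0],30],[[3,-33,0],[0,0,0],30],[[2,-30,0],[0,0,0],30],[[0,-15,0],[0,0,0],30],[[0,-11,0],[0,0,0],30],[[0,0,0],[0,0,0],30],[[0,0,0],[0,0,0],30]]'
python3 - <<'E'
from h import *
go(.4076,-.1697,.183,167.8)
for c in("scene","top"):
    p,W=cloud(c); P=W[box(W,[.33,-.26,.10],[.48,-.1,.215])]; print(c,len(P),rect(P),np.median(P,0))
    P=W[box(W,[.42,-.26,.16],[.5,-.1,.2])]; print(c,"peg",rect(P))
    cv2.imwrite(f"pics/{c}2.png",cv2.resize(p[:,:,::-1][180:340,180:340] if c=="scene" else p[:,:,::-1][200:360,330:490],None,fx=3.5,fy=3.5))
p,W=cloud("wrist");cv2.imwrite("pics/w2.png",p[:,:,::-1])
E
```

```text
time: 5.6
tool_pos: [0.4504, -0.0221, 0.2108]
tool_rot: [-180.0, -0.0, 167.8]
force: [1.7, -0.1, -4.1]
gripper_width: 0.0392
grasp_force: 61.8
time: 6.4
tool_pos: [0.408, -0.1694, 0.2111]
tool_rot: [180.0, -0.0, 167.8]
force: [0.5, 0.3, -4.3]
gripper_width: 0.0392
grasp_force: 62.0
t 6.4 turn first [ 0.001 -0.    -0.   ] then shift mm [ 0.3 -0.4 28.1] F [ 0.5  0.3 -4.3] w 0.0392 g 62.0 pos [ 0.408  -0.1694  0.2111] rot [180.   -0.  167.8] q [-40. -22. -23.  89.   0. -27.]
scene 421 [array([ 434.7, -185.1]), array([55.9, 77.2]), np.float64(54.0)] [ 0.41830486 -0.17975336  0.19013399]
scene peg [array([ 456.4, -171.3]), array([72.7, 43.5]), np.float64(0.6)]
top 50 [array([ 463.4, -181.9]), array([ 7.8, 35.2]), np.float64(78.0)] [ 0.46425694 -0.18131043  0.18602471]
top peg [array([ 472.8, -183.9]), array([ 7.9, 54.3]), np.float64(78.2)]
```

View pics/scene2.png

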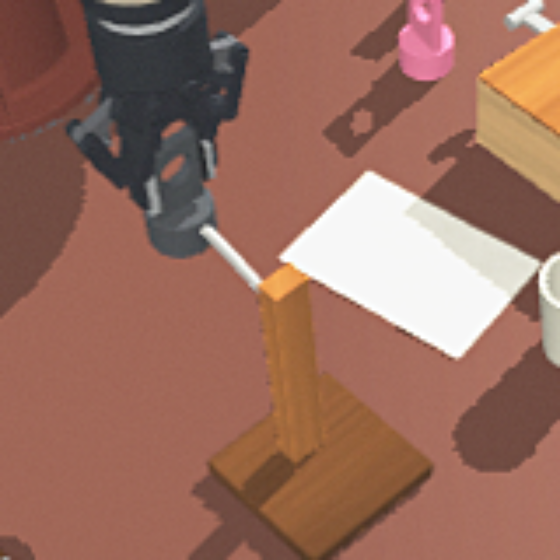

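View pics/w2.png

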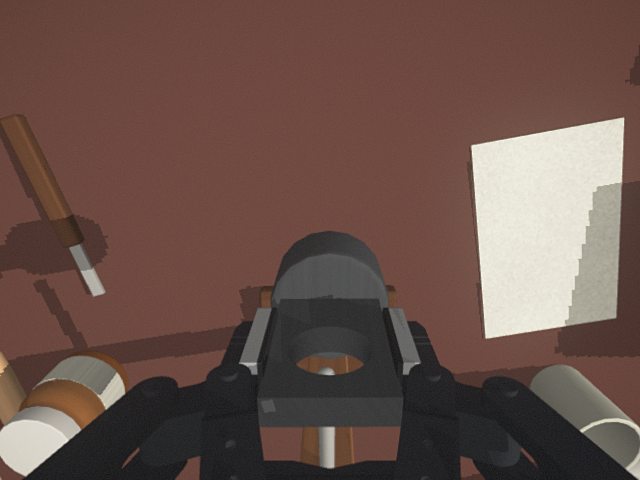

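The scene crop shows the weight upright in the jaws with its eye facing the peg. The wrist view shows the peg tip at (327,370), nearly centred sideways in the eye at (330,350). I'll lower to the peg's axis and slide on.

```bash
python3 -m inch '[[[0,0,10],[0,0,0],30],[[0,0,12],[0,0,0],30],[[0,0,6],[0,0,0],30],[[0,0,0],[0,0,0],30],[[-10,0,2.7],[0,0,0],30],[[-10,0,2.7],[0,0,0],30],[[-10,0,2.7],[0,0,0],30],[[-5,0,1.3],[0,0,0],30]]'
python3 -m inch '[[[0,0,0],[0,0,0],30]]'
python3 -c "
from h import *
go(.520-.04*.9774,-.194+.04*.2113,.1632,167.8)"
```

```text
time: 7.35
tool_pos: [0.4428, -0.1773, 0.1737]
tool_rot: [180.0, -0.0, 167.8]
force: [-0.4, 0.3, -4.3]
gripper_width: 0.0392
grasp_force: 61.9
time: 7.45
tool_pos: [0.4425, -0.1771, 0.1737]
tool_rot: [180.0, -0.0, 167.8]
force: [-1.2, -0.2, -4.5]
gripper_width: 0.0389
grasp_force: 61.9
t 7.5 turn first [ 0. -0.  0.] then shift mm [-39.3  -0.1  10.5] F [-1.2 -0.2 -4.5] w 0.0389 g 61.9 pos [ 0.4425 -0.1771  0.1737] rot [180.   -0.  167.8] q [-38. -16. -22.  84.   0. -25.]
```

```bash
python3 -m inch '[[[-8,0,2.1],[0,0,0],30],[[-8,0,2.1],[0,0,0],30],[[-8,0,2.1],[0,0,0],30],[[-8,0,2.1],[0,0,0],30],[[-7,0,2],[0,0,0],30],[[0,0,0],[0,0,0],30]]'
python3 -m inch '[[[0,0,3],[0,0,0],30],[[0,0,3],[0,0,0],30],[[0,0,1.5],[0,0,0],30],[[0,0,0],[0,0,0],30]]'
python3 -c "
from h import *
go(.520-.04*.9774,-.194+.04*.2113,.1542,167.8)"
```

```text
time: 8.05
tool_pos: [0.481, -0.1855, 0.163]
tool_rot: [180.0, -0.0, 167.8]
force: [-1.1, -0.2, -2.9]
gripper_width: 0.0391
grasp_force: 61.9
time: 8.45
tool_pos: [0.4803, -0.1853, 0.1559]
tool_rot: [180.0, -0.0, 167.8]
force: [-0.5, 0.5, -3.3]
gripper_width: 0.0394
grasp_force: 62.2
t 8.4 turn first [ 0. -0.  0.] then shift mm [-0.7 -0.1  1.7] F [-0.5  0.5 -3.3] w 0.0394 g 62.2 pos [ 0.4803 -0.1853  0.1559] rot [180.   -0.  167.8] q [-36.  -9. -18.  81.   0. -23.]
```

```bash
python3 -m inch '[[[0,0,1],[0,0,0],30],[[0,0,1],[0,0,0],30],[[0,0,0],[0,0,0],30]]'
python3 -m inch '[[[0,0,0],[0,0,0],50],[[0,0,0],[0,0,0],60],[[0,0,0],[0,0,0],85],[[0,0,0],[0,0,0],85],[[0,0,0],[0,0,0],85],[[0,0,0],[0,0,0],85],[[0,0,0],[0,0,0],85],[[0,0,0],[0,0,0],85]]'
python3 - <<'E'
from h import *
go(.480,-.185,.3,167.8)
p,W=cloud("scene");cv2.imwrite("pics/scene3.png",cv2.resize(p[:,:,::-1][180:340,180:340],None,fx=3,fy=3))
E
```

```text
time: 8.75
tool_pos: [0.4806, -0.1855, 0.1551]
tool_rot: [-180.0, 0.1, 167.8]
force: [-4.1, 1.5, 4.6]
gripper_width: 0.0393
grasp_force: 63.2
time: 9.55
tool_pos: [0.4805, -0.1854, 0.154]
tool_rot: [180.0, 0.0, 167.8]
force: [0.4, 0.2, -0.0]
gripper_width: 0.0846
grasp_force: 0.0
t 9.6 turn first [0. 0. 0.] then shift mm [   0.6    0.3 -146. ] F [ 0.4  0.2 -0. ] w 0.0846 g 0.0 pos [ 0.4805 -0.1854  0.154 ] rot [180.    0.  167.8] q [-36.  -9. -18.  81.   0. -23.]
```

View pics/scene3.png

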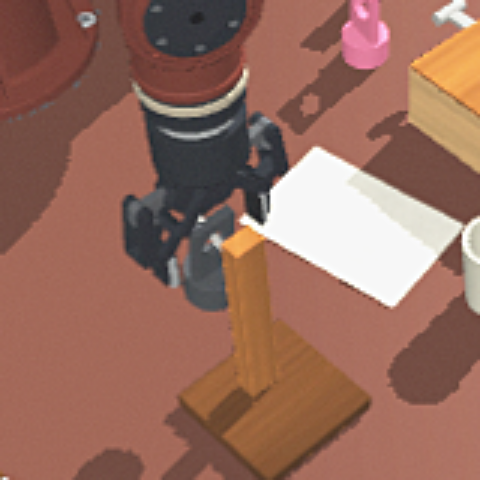

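The weight hangs on the peg at (210,255), clear of the open fingers. Now I'll go up and over to the pull bar.

```bash
python3 -m inch '[[[0,0,-15],[0,0,0],85],[[0,0,-30],[0,0,0],85],[[0,0,-35],[0,0,0],85],[[0,0,-20],[0,0,0],85],[[0,0,0],[0,0,0.012],85],[[10,32,0],[0,0,0],85],[[10,32,0],[0,0,0],85],[[10,32,0],[0,0,0],85]]'
python3 -m inch '[[[10,32,0],[0,0,0],85],[[10,32,0],[0,0,0],85],[[10,32,0],[0,0,0],85],[[10,32,0],[0,0,0],85],[[10,32,0],[0,0,0],85],[[10,32,0],[0,0,0],85],[[10,32,0],[0,0,0],85],[[0,0,0],[0,0,0],85]]'
python3 -m inch '[[[10,32,0],[0,0,0],85],[[10,31,0],[0,0,0],85],[[10,30,0],[0,0,0],85],[[0,0,0],[0,0,0],85],[[0,0,0],[0,0,0],85]]'
python3 - <<'E'
from h import *
go(.4386,.2456,.066,167.1)
p,W=cloud("wrist");cv2.imwrite("pics/w3.png",p[:,:,::-1])
P=W[box(W,[.40,.2,.06],[.453,.29,.095])];print(len(P),rect(P),np.nanpercentile(P[:,2],[5,50,95]))
P=P[P[:,0]<.442]; print(rect(P))
for n in ("weight_eye","weight"): print(cams.recognise("scene",n)[:2])
p,W=cloud("scene");P=W[box(W,[.43,-.23,.10],[.508,-.14,.2])];print("hang",rect(P),P[:,2].min(),P[:,2].max())
E
```

```text
time: 10.4
tool_pos: [0.4722, -0.0841, 0.2538]
tool_rot: [180.0, -0.0, 167.0]
force: [-0.0, -0.1, 1.0]
gripper_width: 0.0853
grasp_force: 0.0
time: 11.2
tool_pos: [0.4534, 0.1519, 0.2539]
tool_rot: [180.0, -0.0, 167.3]
force: [0.7, 0.5, 0.3]
gripper_width: 0.0849
grasp_force: 0.0
time: 11.7
tool_pos: [0.4456, 0.2461, 0.2537]
tool_rot: [-180.0, -0.0, 167.2]
force: [-0.9, -0.2, 0.2]
gripper_width: 0.0851
grasp_force: 0.0
t 11.7 turn first [-0.001 -0.     0.001] then shift mm [  6.7  -2.1 187.7] F [-0.9 -0.2  0.2] w 0.0851 g 0.0 pos [0.4456 0.2461 0.2537] rot [-180.    -0.   167.2] q [ 14. -10.  -8.  91.  -0.  27.]
1163 [array([441.9, 244.9]), array([36. , 25.2]), np.float64(76.9)] [0.07707622 0.08076337 0.08306857]
[array([436.6, 246.2]), array([36. , 14.2]), np.float64(76.9)]
[{'xyz': [0.4796, -0.1994, 0.1442], 'p': 0.73}, {'xyz': [0.3603, 0.2067, 0.0285], 'p': 0.68}]
[{'xyz': [0.4821, -0.2008, 0.1465], 'p': 0.75}, {'xyz': [0.3582, 0.2071, 0.0236], 'p': 0.73}]
hang [array([ 472.3, -190. ]), array([59.5, 48.4]), np.float64(15.2)] 0.10445796577443148 0.19890950709950309
```

```bash
python3 -m inch '[[[8,-2,20],[0,0,0],85],[[0,0,40],[0,0,0],85],[[0,0,40],[0,0,0],85],[[0,0,40],[0,0,0],85],[[0,0,30],[0,0,0],85],[[0,0,16],[0,0,0],85],[[0,0,0],[0,0,0],85],[[0,0,0],[0,0,0],85]]'
python3 -m inch '[[[0,0,0],[0,0,0],25],[[0,0,0],[0,0,0],25],[[0,0,0],[0,0,0],25],[[0,0,0],[0,0,0],25],[[0,0,0],[0,0,0],25],[[0,0,0],[0,0,0],25],[[0,0,0],[0,0,0],25]]' 40
python3 - <<'E'
from h import *
go(.4375,.246,.066,167.1)
t0=0
for t in np.arange(0,1.62,.1): print(round(t,1),np.round([190*(1-np.cos(t)),190*np.sin(t)],1))
E
```

```text
time: 12.7
tool_pos: [0.4379, 0.2456, 0.0687]
tool_rot: [180.0, 0.0, 167.1]
force: [0.3, -0.7, -0.0]
gripper_width: 0.085
grasp_force: 0.0
time: 13.4
tool_pos: [0.4379, 0.2451, 0.0691]
tool_rot: [-179.9, 0.1, 167.1]
force: [-3.9, -7.1, 9.3]
gripper_width: 0.0352
grasp_force: 39.4
t 13.4 turn first [-0.002  0.001 -0.   ] then shift mm [0.6 0.8 3.1] F [-3.9 -7.1  9.3] w 0.0352 g 39.4 pos [0.4379 0.2451 0.0691] rot [-1.799e+02  1.000e-01  1.671e+02] q [ 14.  -9. -27.  72.  -0.  27.]
0.0 [0. 0.]
0.1 [ 0.9 19. ]
0.2 [ 3.8 37.7]
0.3 [ 8.5 56.1]
0.4 [15. 74.]
0.5 [23.3 91.1]
0.6 [ 33.2 107.3]
0.7 [ 44.7 122.4]
0.8 [ 57.6 136.3]
0.9 [ 71.9 148.8]
1.0 [ 87.3 159.9]
1.1 [103.8 169.3]
1.2 [121.2 177.1]
1.3 [139.2 183.1]
1.4 [157.7 187.2]
1.5 [176.6 189.5]
1.6 [195.5 189.9]
```

```bash
python3 -m inch '[[[-0.9,0,-19],[0,0,0],25],[[-2.9,0,-18.7],[0,0,0],25],[[-4.7,0,-18.4],[0,0,0],25],[[-6.5,0,-17.9],[0,0,0],25],[[-8.3,0,-17.1],[0,0,0],25],[[0,0,0],[0,0,0],25]]'
python3 -c "
from h import *
go(.438+.0233*.975,.245-.0233*.223,.0691+.0911,167.1)"
```

```text
time: 14.0
tool_pos: [0.461, 0.2397, 0.1609]
tool_rot: [-179.9, 0.1, 167.1]
force: [-3.9, -6.2, 0.6]
gripper_width: 0.0351
grasp_force: 41.4
t 14.0 turn first [-0.002  0.001 -0.001] then shift mm [0.3 0.  0.7] F [-3.9 -6.2  0.6] w 0.0351 g 41.4 pos [0.461  0.2397 0.1609] rot [-1.799e+02  1.000e-01  1.671e+02] q [ 13.  -8. -17.  82.  -0.  26.]
```

```bash
python3 -m inch '[[[-9.9,0,-16.2],[0,0,0],25],[[-11.5,0,-15.1],[0,0,0],25],[[-12.9,0,-13.9],[0,0,0],25],[[-14.3,0,-12.5],[0,0,0],25],[[-15.4,0,-11.1],[0,0,0],25],[[0,0,0],[0,0,0],25]]'
python3 -m inch '[[[-16.5,0,-9.4],[0,0,0],25],[[-17.4,0,-7.8],[0,0,0],25],[[-18,0,-6],[0,0,0],25],[[-18.5,0,-4.1],[0,0,0],25],[[-18.9,0,-2.3],[0,0,0],25],[[-10,0,-0.5],[0,0,0],25],[[0,0,0],[0,0,0],25]]'
python3 - <<'E'
from h import *
go(.438+.186*.975,.245-.186*.223,.0691+.19,167.1)
p,W=cloud("scene");cv2.imwrite("pics/scene4.png",p[:,:,::-1])
E
```

```text
time: 14.6
tool_pos: [0.5237, 0.2253, 0.2286]
tool_rot: [-179.9, 0.0, 167.0]
force: [-2.1, -6.3, 2.6]
gripper_width: 0.0345
grasp_force: 42.5
time: 15.3
tool_pos: [0.6203, 0.2031, 0.2581]
tool_rot: [-179.9, 0.0, 167.1]
force: [-0.6, -7.3, 2.1]
gripper_width: 0.0346
grasp_force: 39.7
t 15.3 turn first [-0.002  0.001 -0.001] then shift mm [ 1.   0.2 -1. ] F [-0.6 -7.3  2.1] w 0.0346 g 39.7 pos [0.6203 0.2031 0.2581] rot [-179.9    0.   167.1] q [ 7. 16. 19. 93. -0. 20.]
```

View pics/scene4.png

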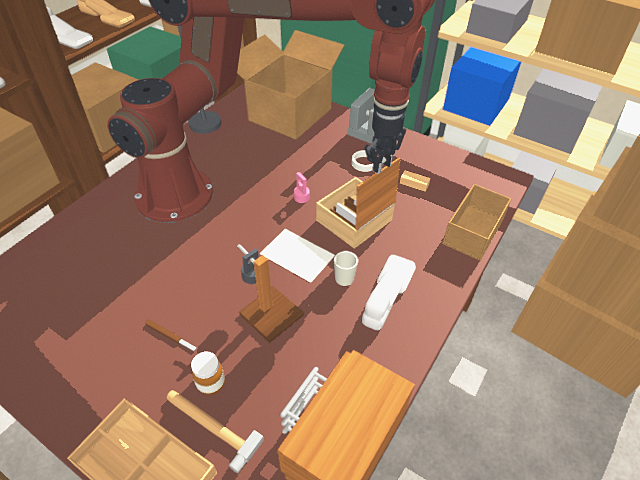

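The flap stands upright at (378,195), the weight hangs at (250,265), and the top edge of one plate shows at (347,212). I'll release and look inside.

```bash
python3 -m inch '[[[0,0,0],[0,0,0],60],[[0,0,0],[0,0,0],85],[[0,0,0],[0,0,0],85],[[0,0,0],[0,0,0],85],[[0,0,0],[0,0,0],85],[[0,0,0],[0,0,0],85],[[0,0,-10],[0,0,0],85],[[0,0,-20],[0,0,0],85]]'
python3 -m inch '[[[0,0,-20],[0,0,0],85],[[0,0,0],[0,0,0],85],[[30,0,0],[0,0,0],85],[[35,0,0],[0,0,0],85],[[35,0,0],[0,0,0],85],[[35,0,0],[0,0,0],85],[[35,0,0],[0,0,0],85],[[0,0,0],[0,0,0],85]]'
python3 - <<'E'
from h import *
go(.5458,.2211,.2,167.1)
o=np.array([.5458,.2211]);a=np.radians(-12.8);B=np.array([[np.cos(a),np.sin(a)],[-np.sin(a),np.cos(a)]])
for c in("top","wrist","scene"):
    p,W=cloud(c);cv2.imwrite(f"pics/{c}5.png",p[:,:,::-1])
    Wb=W.copy();Wb[...,:2]=(W[...,:2]-o)@B.T
    for sg in(1,-1):
        P=Wb[box(Wb,[-.075,sg*.032-.012,.045],[.06,sg*.032+.012,.075])]
        if len(P)>5: print(c,sg,len(P),rect(P),"x",np.round(P[:,0].min(),3),np.round(P[:,0].max(),3),"z",np.round(np.percentile(P[:,2],[5,50,98]),3),"y med top",np.round(np.median(P[:,1]),4))
    P=Wb[box(Wb,[.03,-.085,.1],[.2,.085,.25])]; print("flap",c,len(P),np.round(np.polyfit(P[:,2],P[:,0],1),3) if len(P)>5 else "")
    for n in("heel_plate","sole_plate"): print(c,n,[(np.round(B@(np.array(r["xyz"])[:2]-o),3),round(r["xyz"][2],3),round(r["p"],2)) for r in cams.recognise(c,n)[:2]])
E
```

```text
time: 16.15
tool_pos: [0.6188, 0.2043, 0.2873]
tool_rot: [-180.0, -0.1, 167.1]
force: [0.6, 0.5, 0.3]
gripper_width: 0.0846
grasp_force: 0.0
time: 16.95
tool_pos: [0.4506, 0.2433, 0.3087]
tool_rot: [180.0, 0.0, 167.3]
force: [0.1, -0.9, 0.4]
gripper_width: 0.0848
grasp_force: 0.0
t 16.9 turn first [0.001 0.    0.003] then shift mm [-97.7  -0.4 108.7] F [ 0.1 -0.9  0.4] w 0.0848 g 0.0 pos [0.4506 0.2433 0.3087] rot [180.    0.  167.3] q [14. -8. -1. 97.  0. 26.]
top 1 91 [array([-3.5, 30.5]), array([56.9,  9.3]), np.float64(1.8)] x -0.032 0.025 z [0.047 0.06  0.069] y med top 0.03
top -1 167 [array([  6.4, -32.7]), array([  9. , 105.9]), np.float64(89.8)] x -0.047 0.059 z [0.05  0.062 0.068] y med top -0.0341
flap top 382 [-0.035  0.076]
top heel_plate [(array([-0.002,  0.03 ]), 0.053, 0.54)]
top sole_plate [(array([ 0.009, -0.036]), 0.065, 0.48), (array([0.045, 0.267]), 0.03, 0.17)]
wrist 1 441 [array([-3.7, 31.9]), array([ 8.1, 54.6]), np.float64(89.8)] x -0.031 0.024 z [0.047 0.06  0.064] y med top 0.0313
wrist -1 926 [array([  6.1, -32.1]), array([  8.3, 107.5]), np.float64(89.9)] x -0.048 0.06 z [0.05  0.061 0.063] y med top -0.0315
flap wrist 19398 [-0.065  0.081]
wrist heel_plate [(array([-0.014,  0.032]), 0.053, 0.73), (array([ 0.09 , -0.359]), 0.013, 0.65)]
wrist sole_plate [(array([ 0.002, -0.03 ]), 0.065, 0.96), (array([ 0.07 , -0.004]), 0.162, 0.7)]
scene 1 8 [array([-50.2,  32.9]), array([16.6, 49.3]), np.float64(89.4)] x -0.075 -0.026 z [0.047 0.055 0.071] y med top 0.0279
scene -1 137 [array([-20.4, -33.9]), array([ 14.5, 109.3]), np.float64(86.8)] x -0.075 0.034 z [0.047 0.059 0.067] y med top -0.0355
flap scene 1600 [-0.063  0.086]
scene heel_plate []
scene sole_plate [(array([-0.002, -0.036]), 0.051, 0.6)]
```

View pics/wrist5.png

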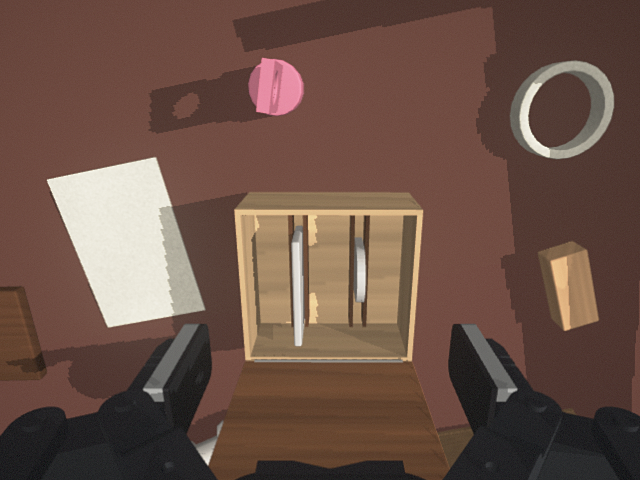

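The wrist view shows the long plate at (298,290) in the -y slot, the round-topped heel plate at (361,270) in the +y slot, and the flap open. I'll take a narrow opening and centre over the heel plate.

```bash
python3 -m inch '[[[-15,5,0],[0,0,0],32],[[-27,9,0],[0,0,0],32],[[-27,9,0],[0,0,0],32],[[-25,8,0],[0,0,0],32],[[0,0,30],[0,0,0],32],[[0,0,40],[0,0,0],32],[[0,0,40],[0,0,0],32],[[0,0,0],[0,0,0],32]]'
python3 -m inch '[[[0,0,0],[0,0,0],32],[[0,0,0],[0,0,0],32]]'
python3 - <<'E'
from h import *
go(.5493,.2531,.044,167.2)
o=np.array([.5458,.2211]);a=np.radians(-12.8);B=np.array([[np.cos(a),np.sin(a)],[-np.sin(a),np.cos(a)]])
p,W=cloud("wrist");cv2.imwrite("pics/w6.png",p[:,:,::-1])
Wb=W.copy();Wb[...,:2]=(W[...,:2]-o)@B.T
P=Wb[box(Wb,[-.075,.02,.05],[.06,.044,.07])]
print(len(P),rect(P) if len(P)>4 else "")
E
```

```text
time: 18.2
tool_pos: [0.5493, 0.2507, 0.1913]
tool_rot: [-179.8, -0.5, 167.1]
force: [-0.8, -0.3, -0.4]
gripper_width: 0.0321
grasp_force: 0.0
time: 18.4
tool_pos: [0.5536, 0.2518, 0.201]
tool_rot: [179.9, 0.2, 167.1]
force: [0.1, -0.2, -0.3]
gripper_width: 0.0319
grasp_force: 0.0
t 18.4 turn first [ 0.002  0.003 -0.001] then shift mm [  4.5   0.3 157. ] F [ 0.1 -0.2 -0.3] w 0.0319 g 0.0 pos [0.5536 0.2518 0.201 ] rot [179.9   0.2 167.1] q [12.  7.  3. 85.  0. 25.]
811 [array([-3.7, 32.1]), array([ 7.7, 49.8]), np.float64(89.6)]
```

```bash
python3 -m inch '[[[4,0,10],[0,0,0],32],[[0,0,30],[0,0,0],32],[[0,0,30],[0,0,0],32],[[0,0,20],[0,0,0],32],[[0,0,0],[0,0,0],32],[[0,0,0],[0,0,0],32]]'
python3 -c "
from h import *
go(.5493,.2531,.044,167.2)"
```

```text
time: 19.05
tool_pos: [0.5485, 0.2526, 0.1089]
tool_rot: [180.0, 0.0, 167.1]
force: [0.3, 1.2, 1.2]
gripper_width: 0.032
grasp_force: 0.0
t 19.1 turn first [ 0.     0.001 -0.001] then shift mm [-0.6  0.7 64.9] F [0.3 1.2 1.2] w 0.032 g 0.0 pos [0.5485 0.2526 0.1089] rot [180.    0.  167.1] q [12.  8. -6. 76.  0. 25.]
```

```bash
python3 -m inch '[[[-0.5,0.5,20],[0,0,0],32],[[0,0,20],[0,0,0],32],[[0,0,15],[0,0,0],32],[[0,0,8],[0,0,0],32],[[0,0,0],[0,0,0],32],[[0,0,0],[0,0,0],32]]'
python3 -c "
from h import *
go(.5493,.2531,.044,167.2)"
python3 -m inch '[[[0,0,0],[0,0,0],20],[[0,0,0],[0,0,0],10],[[0,0,0],[0,0,0],2],[[0,0,0],[0,0,0],2],[[0,0,0],[0,0,0],2],[[0,0,0],[0,0,0],2]]' 50
python3 -c "
from h import *
go(.5493,.2531,.044,167.2)"
```

```text
time: 19.65
tool_pos: [0.5496, 0.253, 0.046]
tool_rot: [180.0, 0.1, 167.1]
force: [-0.1, -0.2, 0.3]
gripper_width: 0.032
grasp_force: 0.0
t 19.6 turn first [ 0.001  0.001 -0.001] then shift mm [0.3 0.  2. ] F [-0.1 -0.2  0.3] w 0.032 g 0.0 pos [0.5496 0.253  0.046 ] rot [1.800e+02 1.000e-01 1.671e+02] q [ 12.  10. -10.  70.   0.  25.]
time: 20.25
tool_pos: [0.5496, 0.253, 0.0459]
tool_rot: [180.0, 0.1, 167.1]
force: [-0.3, -0.3, 5.5]
gripper_width: 0.0074
grasp_force: 49.8
t 20.2 turn first [ 0.001  0.001 -0.001] then shift mm [ 0.3 -0.   1.9] F [-0.3 -0.3  5.5] w 0.0074 g 49.8 pos [0.5496 0.253  0.0459] rot [1.800e+02 1.000e-01 1.671e+02] q [ 12.  10. -10.  70.   0.  25.]
```

```bash
python3 -m inch '[[[0,0,-8],[0,0,0],2],[[0,0,-15],[0,0,0],2],[[0,0,-20],[0,0,0],2],[[0,0,-22],[0,0,0],2],[[0,0,-25],[0,0,0],2],[[0,0,-20],[0,0,0],2],[[0,0,0],[0,0,0],2],[[0,0,0],[0,0,0],2]]'
python3 -c "
from h import *
go(.4765,.0097,.156,167.2)
print([ (n,cams.recognise(c,n)[:1]) for c,n in [('top','heel_plate')] if cams.read_camera(c)])"
```

```text
time: 21.05
tool_pos: [0.5492, 0.2529, 0.1552]
tool_rot: [180.0, 0.0, 167.1]
force: [0.1, 0.1, -1.6]
gripper_width: 0.0069
grasp_force: 48.8
t 21.1 turn first [ 0.     0.001 -0.001] then shift mm [  17.  -253.3   -0.8] F [ 0.1  0.1 -1.6] w 0.0069 g 48.8 pos [0.5492 0.2529 0.1552] rot [180.    0.  167.1] q [12.  7. -2. 81.  0. 25.]
[('heel_plate', [{'xyz': [0.5317, 0.2557, 0.1388], 'p': 0.55}])]
```

```bash
python3 -m inch '[[[1,-13,0],[0,0,0],2],[[2,-25,0],[0,0,0],2],[[2,-30,0],[0,0,0],2],[[2,-35,0],[0,0,0],2],[[2,-35,0],[0,0,0],2],[[2,-35,0],[0,0,0],2],[[2,-30,0],[0,0,0],2],[[2,-25,0],[0,0,0],2]]'
python3 -m inch '[[[1,-15,4],[0,0,0],2],[[1,-10,4],[0,0,0],2],[[0,0,4],[0,0,0],2],[[0,0,0],[0,0,0],2],[[0,0,0],[0,0,0],2],[[0,0,0],[0,0,0],2],[[0,0,0],[0,0,0],2],[[0,0,0],[0,0,0],2]]'
python3 - <<'E'
from h import *
go(.4765,.0097,.143,167.2)
p,W=cloud("scene");cv2.imwrite("pics/scene7.png",p[:,:,::-1])
P=W[box(W,[.4,-.06,.06],[.56,.08,.145])];print(rect(P),P.min(0),P.max(0))
E
```

```text
time: 21.95
tool_pos: [0.4821, 0.0321, 0.154]
tool_rot: [-180.0, -0.1, 167.1]
force: [0.6, -0.4, -1.4]
gripper_width: 0.007
grasp_force: 48.9
time: 22.75
tool_pos: [0.4762, 0.0103, 0.1431]
tool_rot: [180.0, 0.0, 167.2]
force: [-0.6, -0.2, -1.3]
gripper_width: 0.0069
grasp_force: 48.9
t 22.8 turn first [ 0.     0.    -0.001] then shift mm [-0.5 -0.5  0.1] F [-0.6 -0.2 -1.3] w 0.0069 g 48.9 pos [0.4762 0.0103 0.1431] rot [180.    0.  167.2] q [-15. -16. -25.  81.   0.  -2.]
[array([477.5,  10.1]), array([60.2, 29.7]), np.float64(3.7)] [ 0.44689493 -0.00472172  0.10012679] [0.50802354 0.02539759 0.14482185]
```

View pics/scene7.png

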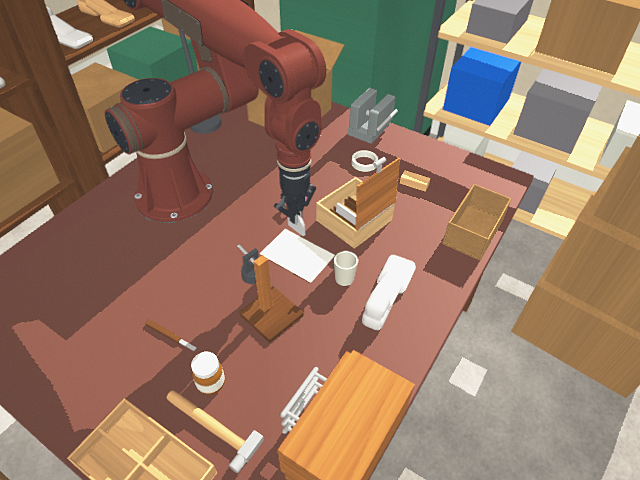

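The heel plate is held upright at (297,222) over the sheet, with its lower edge at about 0.100 m. The weight hangs at (250,265), the flap is open at (378,195), and the long plate is still in the box.

```bash
python3 -c "
from cell import bot
print(bot.sign_off())"
```

```text
the job is handed in; nothing more can be done
None
```

The job is handed in at about 23 s: the weight hangs on the peg, the flap stands open, the long plate is still in its slot, and the gripper holds the heel plate upright and still about 100 mm above the middle of the sheet; the hand-in returned no verdict.

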